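Load the steel strip into the tilted locating jig and nip it with the spring clamp

ROBOT

A 7-joint arm with a two-finger parallel gripper is mounted at the origin on a cart in front of the work surface, level with it; the furniture and walls round the work are solid. World frame = base frame: x ahead of the robot, y to its left, z up, the work surface at z = 0. Lengths are in m, angles in rad, forces in N, time in s.
With the tool pointing down it reaches from about 0.35 to 0.9 m from the base axis. Payload 8.1 kg.
Tool frame: the origin (TCP) lies at the centre of the arm's flange, where the gripper is bolted on; the fingertips stand 178 mm ahead of it and the grasp point (between the pads) lies 159 mm ahead of it; x points along the fingers, z is the direction in which the jaws open and shut, and the axes are right-handed (so a half turn about x gives the same grasp; the last joint's range is limited). The gripper opens to 92 mm and grips with 3 to 60 N. Pads are 19 mm wide; open, the fingers measure 130 mm over their backs; the gripper's body (75 mm by 190 mm) begins 47 mm behind the grasp point.
Start: joints at [-1.333, 0.434, 0.025, 1.573, -0.012, 1.134, -0.075], TCP at [0.209, 0.589, 0.405] pointing down, gripper open.
Joint ranges: [-2.62, 2.62], [-0.44, 2.09], [-1.27, 1.32], [0.08, 2.57], [-1.32, 4.46], [0.12, 2], [-2.74, 2.74]. Speed limits (rad/s): [2.22, 2.22, 3.01, 3.01, 3.14, 3.14, 3.14].

INTERFACE

Orientations are given as a rotation vector (axis times angle).
In Python, from cell import arm, get_image, search_frame, pinpoint gives the robot as it stands.
- The arm moves only by the tool arm_command, never from a script. Its argument "motion" is a list of rows, each a list of 7 numbers: the finger opening in mm, from 0 to 91.8, then the shift along the tool's x, y, z in mm, then the turn, a rotation vector about the tool's x, y, z in degrees. In form: [[fingers, x, y, z, ax, ay, az], ...]. A call has 1 to 5 rows; each row shifts and turns the commanded pose from where the row before left it, along the tool's axes as they then stand; what a row does not reach is not made up. A row lasts 1/8 s, in which the tool goes at most 62.5 mm and 10.7 degrees, less where a joint would pass 70% of its speed; a pose out of reach is approached as far as the arm can. A call with a gripper value outside its range is refused whole. The fingers move at their own pace and stop on an object; "newtons" is the grip in N (left out, the last holds). Time passes only in rows, so rows that do not move let the fingers close. It gives the time, the measured TCP pose, the force and the opening at its end, in the units of the state.
- arm.observe(): the state, without advancing time (a new reading comes with each control period).
- get_image(name): name is "scene" or "top" or "wrist"; returns a dict with "frame" (400x640x3 uint8, red, green, blue), "range_z" (400x640 float32, m along the optical axis (not along the pixel's ray), 0 where there is no reading), "K" (3x3 intrinsics, pixels), "origin" and "rotation" of the camera in the world; the wrist camera has in their place "tool_from_camera" (4x4, takes a point from camera to tool coordinates, whose origin is the TCP and whose axes are the tool frame's). Camera axes: x right, y down, z forward; pixel columns grow to the right and rows downward; lengths in m; the calibration is good to about 2 mm. A picture is of the moment at which its call begins: read the wrist's pose just before it.
- arm.sign_off(): hands the job in, once; it reports no verdict.
Trained networks look in the newest picture that a camera, given by its name, has taken for a name from the list of things; names that differ only in an ending like _2 or _b are one class to them, and where a whole thing is asked for, a point or a joint stands for the part that bears it (a point fixed in the world has none). Each returns a list of dicts, best first, with "p" (0 to 1); they miss things now and then, are a little off and sometimes report something else, mostly with a low value. They report only what shows in the picture. A call takes as long as a camera call.
- search_frame(camera, target): "point" ([x, y, z] in m, in world coordinates, good to about 4 mm: the middle of the surface that is visible of it).
- pinpoint(camera, target): "point" ([x, y, z] in m, in world coordinates, good to about 4 mm: a listed point, or the origin of a listed thing).
The state is a dict: "clock": time; "joints": joint angles; "dq": joint speeds; "joint_efforts": joint torques, N m; "position": TCP position; "ee_rot": TCP orientation; "force": force on the tool from outside, world axes, zero at the start; "ft_torque": the same for the moment, N m; "width": opening from 0.0 (shut) to 1.0 (fully open).
Only numpy, scipy, OpenCV 4.12 (cv2) and the standard library are available. Lean on these libraries where they do the work, as an engineer would, in place of code of your own. Each camera call takes 0.05 s, during which the arm holds its last target. There are 200 camera calls.

TASK

Load the dark steel strip into the sloping jig: lay it flat on the plate and let it go so that it slides down into the low corner, and if it hangs up nudge it gently until it is fully home against both fences. Then slide the spring clamp against the end of the strip until its nose holds it with about 6 newtons (spring about half pressed in, not bottomed), and let go. Never knock or push the strip hard against the jig, and leave the tin and the oil can where they stand.

Things in the scene. Friction and masses are not known exactly. Their poses are not given: they have to be found in the camera images.
- strip: dark steel packing strip, 115 x 34 mm and 8.5 mm thick, about 0.42 kg, lying flat on the bench at the right. Origin: centre of the underside; its x runs along the 115 mm length, y across the 34 mm width, z up through the thickness. Either end and either broad side edge may lead.
- nest: sloping aluminium plate of the jig (fixed). Origin: the low locating corner, on the plate's upper face where the fences' inner faces meet. z: outward normal, about 24 degrees from vertical, leaning toward the robot and to the right; x: uphill, away from the long fence; y: uphill, away from the end fence. Plate spans x -14 to 106, y -14 to 244 mm. Strip is home lying along y, centre at x 17, y 57.5, z 0 mm.
- long_fence (a point): middle of the long steel fence's inner face at the plate's surface: plate x = 0, y = 70 mm. The fence is 12 mm high, 10 mm thick and runs from y = -10 to 150 mm. Plate and fences are smooth, friction varies: a strip let go slides by itself, but may stop short where it rubs along a fence.
- end_fence (a point): middle of the short end fence's inner face at the plate's surface: plate x = 46 mm, y = 0. The fence is 12 mm high, 10 mm thick and runs from x = 2 to 90 mm.
- clamp_post (a point): middle of the clamp's upright round steel post, 16 mm in diameter, axis along the plate's z, at plate x = 17 mm, 40 mm above the plate; bare from 23 to 56 mm above it. It stands on the middle of the blue clamp carriage (34 mm across, 40 mm along y, 20 mm high) at the plate's upper (+y) end.
- clamp: blue clamp carriage with post and spring nose. Origin: on the plate under the post's axis; axes as the plate's. It slides only along the plate's y (origin at y 217 to 137 mm, x 17 mm), takes a steady 11 N to slide downhill and stays where it is left. Towards -y it carries a brass nose, 16 mm wide, 8 mm high, whose tip stands 32 to 40 mm before the origin: set by hand, different each time.
- clamp_nose_rest (a point): point under the middle of the clamp nose's usual place, on the plate, 36 mm towards -y from the post's axis, moving with the carriage; the true tip is up to 4 mm off along y. Behind the nose a spring of 2.5 N per mm without preload bottoms after 5 mm (12.5 N). Moving the post against the strip takes that 11 N plus the spring's force.
- bush_tin: small open steel tin of bushes, 74 mm across and 54 mm high, standing on the bench near the robot; bystander. Origin: centre of the underside.
- oil_can: green oil can, 64 x 102 x 147 mm, standing on the bench behind the strip; bystander. Origin: centre of the underside.

How it is judged:
On the way:
1. the strip lies home in the corner, within about 2 mm of both fences and flat on the plate, touched by neither the fingers nor the clamp (x of strip in the frame of nest between 0.014 and 0.0192 m and y of strip in the frame of nest between 0.0545 and 0.0597 m and z of strip in the frame of nest below 0.003 m and angle between the x axis of strip and the y axis of nest, either way round below 0.035 rad and angle between the z axis of strip and the z axis of nest, either way round below 0.035 rad and contact force between each of the fingers, clamp and strip below 0.05 N), for 0.2 s.
At the end, for the whole second after the job is handed in: The strip lies flat on the plate, within about 2 mm of both fences and square to them within 2 degrees, at rest; the clamp's spring nose presses on its end with 3 to 9 N; nothing is held (x of strip in the frame of nest between 0.014 and 0.0192 m and y of strip in the frame of nest between 0.0545 and 0.0597 m and z of strip in the frame of nest below 0.003 m and angle between the x axis of strip and the y axis of nest, either way round below 0.035 rad and angle between the z axis of strip and the z axis of nest, either way round below 0.035 rad and contact force between clamp and strip between 3 and 9 N and linear speed of strip below 0.01 m/s and contact force between the fingers and strip below 0.05 N and linear speed of clamp below 0.005 m/s); the robot touches nothing.
It fails at once if the strip is pressed or knocked against the jig or its clamp with more than 40 N (contact force between strip and nest above 40 N).
It fails at once if the clamp's nose presses on the strip with more than 15 N (contact force between clamp and strip above 15 N).
It fails at once if the tin or the oil can is moved by more than 20 mm (distance of any of bush_tin, oil_can from where it was at the start of the episode above 0.02 m).
It also fails if it takes over 72 s, if anything falls off the work surface, if the arm or the gripper's body presses on something with over 40 N, if the wrist force passes 120 N, or if a joint passes its speed limit or range.

## Working session

There is one attempt and no reset: what is moved stays moved. The work goes in short steps, Python scripts to look and compute and a tool call to move; the robot and the scene stay as the last step left them, time stands still between calls to the robot, and variables do not carry over. Pictures are saved under pics/ and viewed, about 8 in all and at most 12, crops included, and the job is handed in when it is done.

Besides the shell and the picture viewer there is one more tool, called by a JSON object that holds its "method" and its "body". arm_command: Moves the arm, as the interface text tells. Its arguments: {"type":"object","properties":{"motion":{"type":"array"},"newtons":{"type":"number"}},"required":["motion"]}

```bash
ls; mkdir -p pics; python3 - <<'E'
from cell import arm,get_image,search_frame,pinpoint
import cv2,numpy as np
s=arm.observe();print({k:np.round(v,3) for k,v in s.items()})
ims=[]
for c in["scene","top"]:
    d=get_image(c);cv2.imwrite(f"pics/{c}0.png",d["frame"][:,:,::-1]);np.savez(f"{c}0.npz",**d)
    print(c,np.round(d["origin"],3))
    for t in["strip","nest","long_fence","end_fence","clamp_post","clamp","clamp_nose_rest","bush_tin","oil_can"]:
        print(t,[(np.round(r["point"],3),round(r["p"],2)) for r in pinpoint(c,t)[:2]])
E
```

```text
pics
{'clock': np.float64(0.0), 'joints': array([-1.333,  0.435,  0.025,  1.574, -0.012,  1.134, -0.075]), 'dq': array([-0.   , -0.001, -0.   ,  0.   ,  0.002,  0.   , -0.002]), 'joint_efforts': array([ 0.0000e+00, -6.6787e+01,  9.8500e-01, -3.1447e+01, -6.1000e-02,
        4.3000e-02,  0.0000e+00]), 'position': array([0.209, 0.589, 0.404]), 'ee_rot': array([-0.956,  1.353,  0.954]), 'force': array([ 0.269,  0.929, -0.733]), 'ft_torque': array([ 0.005, -0.012, -0.028]), 'width': np.float64(1.001)}
scene [ 0.212 -0.759  0.914]
strip [(array([ 0.434, -0.278, -0.002]), 0.87)]
nest [(array([ 0.544, -0.132,  0.036]), 0.78)]
long_fence [(array([ 0.545, -0.056,  0.06 ]), 0.6)]
end_fence [(array([ 0.588, -0.128,  0.051]), 0.95)]
clamp_post [(array([0.549, 0.066, 0.133]), 0.84)]
clamp [(array([0.55 , 0.074, 0.1  ]), 0.67)]
clamp_nose_rest [(array([0.55 , 0.042, 0.089]), 0.8)]
bush_tin [(array([ 0.382, -0.043, -0.   ]), 0.74)]
oil_can [(array([ 0.676, -0.241,  0.001]), 0.98), (array([ 0.383, -0.044, -0.006]), 0.59)]
top [ 0.321 -0.066  1.11 ]
strip [(array([ 0.433, -0.275,  0.002]), 0.78)]
nest [(array([ 0.546, -0.125,  0.039]), 0.97)]
long_fence [(array([ 0.545, -0.056,  0.06 ]), 0.61)]
end_fence [(array([ 0.592, -0.126,  0.051]), 0.79)]
clamp_post [(array([0.545, 0.062, 0.135]), 0.48)]
clamp [(array([ 0.678, -0.246, -0.006]), 0.73), (array([0.552, 0.075, 0.104]), 0.55)]
clamp_nose_rest [(array([0.556, 0.038, 0.091]), 0.73), (array([0.552, 0.074, 0.098]), 0.71)]
bush_tin [(array([ 0.377, -0.044, -0.001]), 0.76), (array([ 0.59 , -0.128,  0.052]), 0.53)]
oil_can [(array([ 0.677, -0.244, -0.004]), 0.67)]
```

```bash
cat > h.py <<'E'
import numpy as np,cv2
def cloud(d,T=None):
    v,u=np.mgrid[:400,:640];z=d["range_z"].astype(float);K=d["K"]
    P=np.stack([(u-K[0,2])*z/K[0,0],(v-K[1,2])*z/K[1,1],z],-1)
    if T is not None: return P@T[:3,:3].T+T[:3,3],z>0
    return P@d["rotation"].T+d["origin"],z>0
E
python3 - <<'E'
from h import *
for c in["scene","top"]:
    d=np.load(c+"0.npz");P,m=cloud(d)
    o=np.array([.545,-.128,.037]);y=np.array([.005,.203,.065]);y/=np.linalg.norm(y);x=np.array([.045,0,.014]);x-=y*(x@y);x/=np.linalg.norm(x);
    o=o.copy()
    for it in range(12):
        z=np.cross(x,y);q=(P-o)@np.stack([x,y,z],1)
        s=m&(q[...,0]>.04)&(q[...,0]<.10)&(q[...,1]>.015)&(q[...,1]<.23)&(abs(q[...,2])<(.012 if it<6 else .003))
        p=P[s];cc=p.mean(0);n=np.linalg.svd(p-cc,full_matrices=False)[2][2];n*=np.sign(n[2])
        o=o+n*((cc-o)@n);y=y-n*(y@n);y/=np.linalg.norm(y);x=np.cross(y,n)
    print(c,s.sum(),"n",n.round(4),"tilt",np.degrees(np.arccos(n[2])).round(2),"resid",((p-cc)@n).std().round(5),"o",o.round(4),"x",x.round(3),"y",y.round(3))
    # strip
    b=m&(abs(P[...,2]-.0085)<.006)&(P[...,2]>.004)&(P[...,0]>.33)&(P[...,0]<.56)&(P[...,1]<-.2)&(P[...,1]>-.36)
    k,lab,st,_=cv2.connectedComponentsWithStats(b.astype(np.uint8));i=1+st[1:,4].argmax();pp=P[lab==i]
    print("strip rect",cv2.minAreaRect((pp[:,:2]*1000).astype(np.float32)),np.median(pp[:,2]))
a=[cv2.imread(f"pics/{c}0.png") for c in("scene","top")]
cv2.imwrite("pics/a.png",cv2.resize(np.vstack(a),None,fx=.75,fy=.75) if 0 else np.vstack([x[:, :] for x in a])[:, :][:800])
cv2.imwrite("pics/top2.png",cv2.resize(a[1][60:360,180:580],(800,600)))
E
```

```text
Traceback (most recent call last):
  File "h.py", line 6, in cloud
    return P@d["rotation"].T+d["origin"],z>0
           ~~~~~~~~~~~~~~~~~^~~~~~~~~~~~
ValueError: operands could not be broadcast together with shapes (400,640) (3,)
```

View pics/scene0.png

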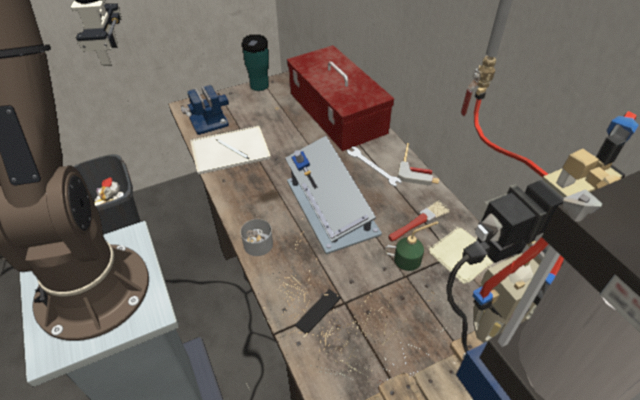

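View pics/top0.png

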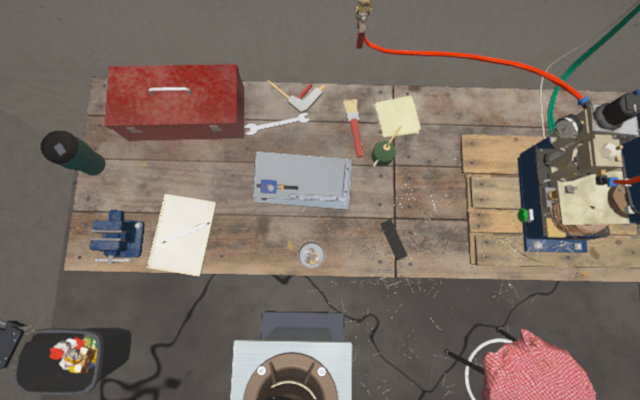

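The scene picture shows the strip at (318,312), jig at (335,195), tin (257,236), can (410,252). The top picture shows the strip at (394,240), plate at (303,180) and clamp at (268,186). The networks agree. "rotation" is a rotation vector, so I'll fix the helper.

```bash
sed -i 's/^import.*/import numpy as np,cv2\nfrom scipy.spatial.transform import Rotation as R/; s/P@d\["rotation"\].T/P@R.from_rotvec(d["rotation"]).as_matrix().T/' h.py
python3 - <<'E'
from h import *
for c in["scene","top"]:
    d=np.load(c+"0.npz");P,m=cloud(d)
    o=np.array([.545,-.128,.037]);y=np.array([.005,.203,.065]);y/=np.linalg.norm(y);x=np.array([.045,0,.014]);x-=y*(x@y);x/=np.linalg.norm(x);
    for it in range(12):
        z=np.cross(x,y);q=(P-o)@np.stack([x,y,z],1)
        s=m&(q[...,0]>.04)&(q[...,0]<.10)&(q[...,1]>.015)&(q[...,1]<.23)&(abs(q[...,2])<(.012 if it<6 else .003))
        p=P[s];cc=p.mean(0);n=np.linalg.svd(p-cc,full_matrices=False)[2][2];n*=np.sign(n[2])
        o=o+n*((cc-o)@n);y=y-n*(y@n);y/=np.linalg.norm(y);x=np.cross(y,n)
    print(c,s.sum(),"n",n.round(4),"tilt",np.degrees(np.arccos(n[2])).round(2),"resid",((p-cc)@n).std().round(5),"o",o.round(4),"x",x.round(3),"y",y.round(3))
    A=np.stack([x,y,n],1);q=(P-o)@A
    pl=m&(abs(q[...,2])<.004)&(q[...,0]>-.03)&(q[...,0]<.13)&(q[...,1]>-.04)&(q[...,1]<.27)
    print("plate rect",cv2.minAreaRect((q[pl][:,:2]*1000).astype(np.float32)), np.percentile(q[pl][:,:2],[.5,99.5],axis=0).round(4))
    f=m&(q[...,2]>.009)&(q[...,2]<.015)&(q[...,1]>.02)&(q[...,1]<.13)&(abs(q[...,0])<.02);print("longf",f.sum(),np.percentile(q[f],[2,50,98],axis=0).round(4).tolist())
    if f.sum()>5: print("slope",np.polyfit(q[f][:,1],q[f][:,0],1))
    f=m&(q[...,2]>.009)&(q[...,2]<.015)&(abs(q[...,1])<.02)&(q[...,0]>.02)&(q[...,0]<.1);print("endf",f.sum(),np.percentile(q[f],[2,50,98],axis=0).round(4).tolist())
    f=m&(q[...,2]>.03)&(q[...,2]<.07)&(q[...,1]>.1)&(q[...,0]<.05);print("post",f.sum(),np.percentile(q[f],[2,50,98],axis=0).round(4).tolist())
    f=m&(q[...,2]>.015)&(q[...,2]<.023)&(q[...,1]>.1)&(q[...,0]<.05);print("carr",f.sum(),np.percentile(q[f],[2,50,98],axis=0).round(4).tolist())
    b=m&(P[...,2]>.0045)&(P[...,2]<.015)&(P[...,0]>.33)&(P[...,0]<.56)&(P[...,1]<-.2)&(P[...,1]>-.36)
    k,lab,st,_=cv2.connectedComponentsWithStats(b.astype(np.uint8));i=1+st[1:,4].argmax();pp=P[lab==i]
    print("strip rect",len(pp),cv2.minAreaRect((pp[:,:2]*1000).astype(np.float32)),np.median(pp[:,2]))
E
```

```text
scene 1614 n [-0.3    -0.2624  0.9171] tilt 23.49 resid 0.0015 o [ 0.5444 -0.1285  0.0388] x [ 0.953 -0.113  0.28 ] y [0.03  0.958 0.284]
plate rect ((39.30052947998047, 122.04435729980469), (120.21768188476562, 261.1493835449219), 3.4948644638061523) [[-0.0244 -0.0076]
 [ 0.1029  0.2499]]
longf 149 [[-0.0158, 0.0223, 0.0093], [-0.0093, 0.0765, 0.012], [-0.0025, 0.1278, 0.0148]]
slope [-0.05744978 -0.00481142]
endf 115 [[0.0213, -0.0034, 0.0093], [0.0547, 0.0021, 0.0117], [0.0887, 0.0083, 0.0148]]
post 1177 [[-0.5075, 0.1026, 0.0307], [-0.442, 0.173, 0.0418], [0.0061, 0.2443, 0.0692]]
carr 321 [[-0.4627, 0.1035, 0.0153], [-0.1767, 0.2127, 0.0199], [0.0201, 0.2498, 0.0228]]
strip rect 782 ((428.3944091796875, -276.53955078125), (121.9517593383789, 36.57741928100586), 24.98575210571289) 0.008842593019495415
top 1455 n [-0.2938 -0.2607  0.9197] tilt 23.12 resid 0.00148 o [ 0.5441 -0.1288  0.0397] x [ 0.955 -0.111  0.274] y [0.031 0.959 0.282]
plate rect ((37.90654373168945, 122.50479125976562), (120.04594421386719, 257.8426208496094), 3.603436231613159) [[-0.0258  0.003 ]
 [ 0.1017  0.2512]]
longf 128 [[-0.0168, 0.0227, 0.0092], [-0.0098, 0.0753, 0.0116], [-0.0034, 0.1273, 0.0145]]
slope [-0.05937074 -0.00559827]
endf 82 [[0.0218, -0.0022, 0.0095], [0.0545, 0.0032, 0.0117], [0.0858, 0.0092, 0.0143]]
post 1921 [[-0.5518, 0.1053, 0.0308], [-0.4715, 0.1847, 0.0462], [-0.0037, 0.245, 0.0692]]
carr 384 [[-0.475, 0.1206, 0.0152], [-0.4213, 0.2212, 0.0195], [0.019, 0.2493, 0.0229]]
strip rect 488 ((429.21038818359375, -272.33349609375), (115.02305603027344, 39.68388748168945), 23.300874710083008) 0.00883201484789542
```

```bash
cat >> h.py <<'E'
# nest frame
A0=np.stack([[.954,-.112,.277],[.0305,.9585,.283],[-.297,-.2616,.9184]],1)
U,_,V=np.linalg.svd(A0);A0=U@V
N=A0@R.from_euler('z',3.4,degrees=True).as_matrix()
O=np.array([.5443,-.1287,.0393])+A0@[-.0006,.0047,0]
def nest(p): return O+N@np.array(p)
def tool(xdir,zdir):
    x=np.array(xdir,float);x/=np.linalg.norm(x);z=np.array(zdir,float);z-=x*(x@z);z/=np.linalg.norm(z)
    return R.from_matrix(np.stack([x,np.cross(z,x),z],1))
def rows(p0,r0,p1,r1,f,step=60,n=None):
    """tool-frame rows from pose0 to pose1, straight line in world"""
    w=(r0.inv()*r1).as_rotvec(degrees=True);d=np.array(p1)-p0
    n=n or int(max(np.ceil(np.linalg.norm(d)*1000/step),np.ceil(np.linalg.norm(w)/10),1))
    for i in range(n):
        r=r0*R.from_rotvec(w*i/n,degrees=True)
        print([f]+np.round(r.inv().apply(d/n)*1000,1).tolist()+np.round(w/n,2).tolist(),end=",\n" if i%5==4 else ", ")
    print()
E
python3 - <<'E'
from h import *
from cell import arm
s=arm.observe();r=R.from_rotvec(s["ee_rot"]);print(r.as_matrix().round(3));print(O,N.round(4))
p=s["position"]
t=tool([0,0,-1],[0.91,-.42,0])
z=r.as_matrix()[:,2];print("az z",np.degrees(np.arctan2(z[1],z[0])))
# way 1: over the jig (tool down, jaws along the plate's x)
g=tool([0,0,-1],N[:,0]); 
q1=np.array([.47,0.0,.43]);rows(p,r,q1,g,91)
E
```

```text
[[ 0.    -0.942  0.334]
 [-0.     0.334  0.942]
 [-1.    -0.    -0.   ]]
[ 0.54387053 -0.12412714  0.04046382] [[ 0.9545 -0.0262 -0.2972]
 [-0.055   0.9636 -0.2616]
 [ 0.2932  0.266   0.9183]]
az z 70.46609791948893
[91, -2.3, -40.3, -42.5, 6.71, 0.0, 0.0], [91, -2.3, -45.0, -37.5, 6.71, 0.0, 0.0], [91, -2.3, -49.0, -32.0, 6.71, 0.0, 0.0], [91, -2.3, -52.4, -26.1, 6.71, 0.0, 0.0], [91, -2.3, -55.1, -19.8, 6.71, 0.0, 0.0],
[91, -2.3, -57.1, -13.2, 6.71, 0.0, 0.0], [91, -2.3, -58.2, -6.5, 6.71, 0.0, 0.0], [91, -2.3, -58.6, 0.4, 6.71, 0.0, 0.0], [91, -2.3, -58.1, 7.2, 6.71, 0.0, 0.0], [91, -2.3, -56.9, 14.0, 6.71, 0.0, 0.0],
[91, -2.3, -54.9, 20.5, 6.71, 0.0, 0.0],
```

{"method": "arm_command", "body": {"motion": [[91,-2.3,-40,-42.5,6.7,0,0],[91,-2.3,-45,-37.5,6.7,0,0],[91,-2.3,-49,-32,6.7,0,0],[91,-2.3,-52.4,-26,6.7,0,0],[91,-2.3,-55,-20,6.7,0,0]]}}

```text
clock: 1.62
position: [0.3278, 0.3197, 0.4166]
ee_rot: [-0.502, 1.511, 0.503]
force: [1.5, -0.7, -0.2]
width: 0.992
```

{"method": "arm_command", "body": {"motion": [[91,-2.3,-57,-13,6.7,0,0],[91,-2.3,-58,-6.5,6.7,0,0],[91,-2.3,-58.5,0.5,6.7,0,0],[91,-2.3,-58,7,6.7,0,0],[91,-2.3,-57,14,6.7,0,0]]}}

```text
clock: 2.25
position: [0.4464, 0.0525, 0.4282]
ee_rot: [-0.044, 1.569, 0.045]
force: [0.9, 0.4, 0.2]
width: 0.992
```

{"method": "arm_command", "body": {"motion": [[91,-2.3,-55,20.5,6.7,0,0],[91,0,0,0,0,0,0],[91,0,0,0,0,0,0]]}}

```text
clock: 2.62
position: [0.4697, 0.0009, 0.43]
ee_rot: [0.044, 1.571, -0.044]
force: [-0.5, -0.4, 0.0]
width: 0.989
```

```bash
cat > w.py <<'E'
from h import *
from cell import arm,get_image,pinpoint
import sys
def wrist(tag):
    s=arm.observe();d=get_image("wrist");T=np.eye(4);T[:3,:3]=R.from_rotvec(s["ee_rot"]).as_matrix();T[:3,3]=s["position"]
    T=T@d["tool_from_camera"];P,m=cloud(d,T)
    cv2.imwrite(f"pics/{tag}.png",d["frame"][:,:,::-1]);np.savez(tag+".npz",P=P,m=m,f=d["frame"]);return s,P,m
E
python3 - <<'E'
from w import *
s,P,m=wrist("w1")
for t in["nest","long_fence","end_fence","clamp_post","clamp","clamp_nose_rest","strip"]:
    print(t,[(np.round(r["point"],3),np.round((r["point"]-O)@N,4),round(r["p"],2)) for r in pinpoint("wrist",t)[:2]])
q=(P-O)@N
s=m&(q[...,0]>.04)&(q[...,0]<.10)&(q[...,1]>.015)&(q[...,1]<.23)&(abs(q[...,2])<.006)
p=q[s];cc=p.mean(0);n=np.linalg.svd(p-cc,full_matrices=False)[2][2];print(s.sum(),"plane",cc,n,((p-cc)@n).std())
pl=m&(abs(q[...,2])<.004)&(q[...,0]>-.03)&(q[...,0]<.13)&(q[...,1]>-.04)&(q[...,1]<.27)
print("plate rect",cv2.minAreaRect((q[pl][:,:2]*1000).astype(np.float32)), np.percentile(q[pl][:,:2],[.3,99.7],axis=0).round(4).tolist())
def rep(nm,f):
    print(nm,f.sum(),np.percentile(q[f],[2,50,98],axis=0).round(4).tolist() if f.sum() else "")
h=m&(q[...,2]>.009)&(q[...,2]<.015)
rep("longf",h&(q[...,1]>.02)&(q[...,1]<.13)&(abs(q[...,0])<.02))
rep("endf",h&(abs(q[...,1])<.02)&(q[...,0]>.02)&(q[...,0]<.1))
b=m&(q[...,1]>.1)&(abs(q[...,0]-.017)<.025)
rep("post",b&(q[...,2]>.027)&(q[...,2]<.065));rep("carr",b&(q[...,2]>.016)&(q[...,2]<.024))
E
```

```text
nest [(array([ 0.54 , -0.127,  0.04 ]), array([-0.0031, -0.0023,  0.0015]), 0.89)]
long_fence [(array([ 0.547, -0.055,  0.059]), array([ 0.0045,  0.0711, -0.0018]), 0.57)]
end_fence [(array([ 0.545, -0.124,  0.04 ]), array([ 0.0008, -0.0004, -0.0005]), 0.33)]
clamp_post [(array([0.543, 0.064, 0.141]), array([0.0182, 0.2079, 0.0433]), 0.98)]
clamp [(array([0.55 , 0.076, 0.1  ]), array([1.190e-02, 2.081e-01, 2.000e-04]), 0.74)]
clamp_nose_rest [(array([0.559, 0.04 , 0.09 ]), array([ 0.0198,  0.1714, -0.0019]), 0.63)]
strip [(array([ 0.435, -0.273, -0.002]), array([-0.1085, -0.1521,  0.0327]), 0.64), (array([0.55 , 0.073, 0.103]), array([0.0128, 0.2066, 0.0039]), 0.29)]
8875 plane [ 0.07135748  0.14728284 -0.00053692] [-2.65892465e-03  3.46323339e-04  9.99996405e-01] 0.0006967437235266226
plate rect ((47.08473205566406, 117.08843994140625), (120.28252410888672, 256.8893737792969), 0.1110704094171524) [[-0.0125, 0.0012], [0.1064, 0.245]]
longf 522 [[-0.0086, 0.0224, 0.0095], [-0.0037, 0.08, 0.0112], [0.001, 0.1274, 0.0125]]
endf 25 [[0.0209, -0.0079, 0.0101], [0.0238, -0.003, 0.0114], [0.0269, 0.0014, 0.0129]]
post 387 [[0.011, 0.202, 0.0284], [0.0182, 0.2122, 0.0546], [0.0251, 0.2161, 0.0566]]
carr 977 [[0.0016, 0.1903, 0.0166], [0.0208, 0.2159, 0.0197], [0.0342, 0.2278, 0.023]]
```

View pics/w1.png

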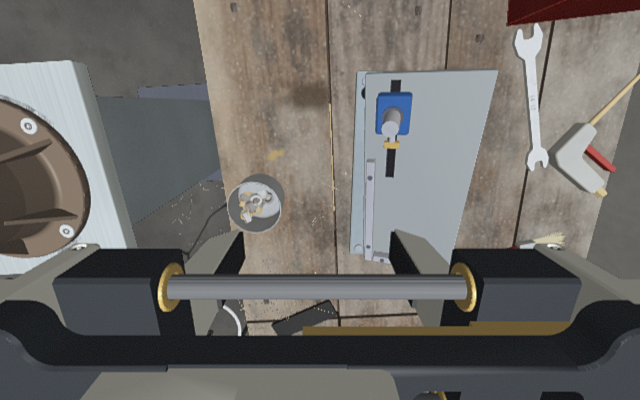

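```bash
cat >> h.py <<'E'
O=O+N@[.001,.001,-.0003]
E
python3 - <<'E'
from h import *
from cell import arm
s=arm.observe();r=R.from_rotvec(s["ee_rot"])
a=np.radians(24);t=tool([0,0,-1],[np.sin(a),-np.cos(a),0]);print(t.as_matrix().round(2))
p=np.array([.431,-.275,.33])-t.as_matrix()[:,1]*.1;print(p)
rows(s["position"],r,p,t,91)
E
```

```text
[[ 0.    0.91  0.41]
 [ 0.    0.41 -0.91]
 [-1.    0.   -0.  ]]
[ 0.33964545 -0.31567366  0.33      ]
[91, 14.3, -46.2, -16.0, 8.98, -0.0, -0.0], [91, 14.3, -48.2, -8.6, 8.98, -0.0, -0.0], [91, 14.3, -48.9, -1.0, 8.98, -0.0, -0.0], [91, 14.3, -48.5, 6.6, 8.98, -0.0, -0.0], [91, 14.3, -46.8, 14.1, 8.98, -0.0, -0.0],
[91, 14.3, -44.1, 21.2, 8.98, -0.0, -0.0], [91, 14.3, -40.2, 27.9, 8.98, -0.0, -0.0],
```

{"method": "arm_command", "body": {"motion": [[91,14,-46,-16,9,0,0],[91,14,-48,-8.6,9,0,0],[91,14,-49,-1,9,0,0],[91,14,-48.5,6.6,9,0,0],[91,14,-47,14,9,0,0]]}}

```text
clock: 3.65
position: [0.3758, -0.2263, 0.3599]
ee_rot: [0.661, 1.467, -0.66]
force: [0.7, -0.1, 0.2]
width: 0.99
```

{"method": "arm_command", "body": {"motion": [[91,14,-44,21,9,0,0],[91,14,-40,28,9,0,0],[91,0,0,0,0,0,0],[91,0,0,0,0,0,0]]}}

```text
clock: 4.15
position: [0.3392, -0.3152, 0.3319]
ee_rot: [0.898, 1.378, -0.898]
force: [0.6, 0.8, -0.3]
width: 0.994
```

```bash
python3 - <<'E'
from w import *
s,P,m=wrist("w2");print(s["position"],s["ee_rot"],s["clock"])
print([(np.round(r["point"],3),round(r["p"],2)) for r in pinpoint("wrist","strip")[:2]])
b=m&(P[...,2]>.0045)&(P[...,2]<.015)&(P[...,0]>.33)&(P[...,0]<.56)&(P[...,1]<-.2)&(P[...,1]>-.36)
k,lab,st,_=cv2.connectedComponentsWithStats(b.astype(np.uint8));i=1+st[1:,4].argmax();pp=P[lab==i]
rc=cv2.minAreaRect((pp[:,:2]*1000).astype(np.float32));print(len(pp),rc,np.median(pp[:,2]),st[i])
E
```

```text
[ 0.33915947 -0.31517812  0.33189642] [ 0.89802177  1.37825272 -0.89785862] 4.15
[(array([ 0.431, -0.275, -0.002]), 0.88)]
4098 ((431.87042236328125, -273.0352478027344), (114.41923522949219, 35.669776916503906), 23.829524993896484) 0.009098052462717554 [ 299   22   36  122 4098]
```

View pics/w2.png

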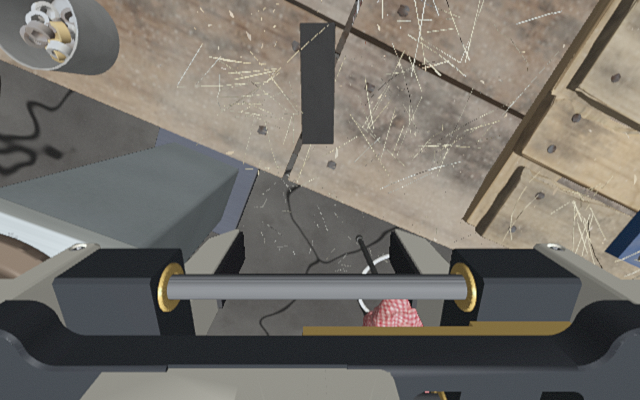

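```bash
python3 - <<'E'
from h import *
from cell import arm
s=arm.observe();r=R.from_rotvec(s["ee_rot"])
a=np.radians(24);t=tool([0,0,-1],[np.sin(a),-np.cos(a),0])
p=np.array([.4318,-.2733,.22]);rows(s["position"],r,p,t,60);rows(p,t,[.4318,-.2733,.1805],t,60,n=2)
E
```

```text
[60, 37.4, 33.6, -0.1, -0.02, -0.01, -0.01], [60, 37.4, 33.6, -0.1, -0.02, -0.01, -0.01], [60, 37.4, 33.6, -0.1, -0.02, -0.01, -0.01], 
[60, 19.8, 0.0, 0.0, 0.0, 0.0, 0.0], [60, 19.8, 0.0, 0.0, 0.0, 0.0, 0.0],
```

{"method": "arm_command", "body": {"motion": [[70,37.4,33.6,0,0,0,0],[70,37.4,33.6,0,0,0,0],[70,37.4,33.6,0,0,0,0],[70,19.8,0,0,0,0,0],[70,19.8,0,0,0,0,0]]}}

```text
clock: 4.88
position: [0.4326, -0.273, 0.1795]
ee_rot: [0.896, 1.379, -0.894]
force: [-0.6, 0.3, -0.4]
width: 0.762
```

{"method": "arm_command", "body": {"motion": [[70,0,0,0,0,0,0],[20,0,0,0,0,0,0],[20,0,0,0,0,0,0],[20,0,0,0,0,0,0],[20,0,0,0,0,0,0]], "newtons": 25}}

```text
clock: 5.5
position: [0.4313, -0.2747, 0.1804]
ee_rot: [0.898, 1.377, -0.898]
force: [0.1, -0.6, 0.4]
width: 0.376
```

```bash
python3 - <<'E'
from h import *
from cell import arm
s=arm.observe();r=R.from_rotvec(s["ee_rot"]);p=s["position"]
t=tool(-N[:,2],N[:,0])
p1=p+[0,0.02,.13];rows(p,r,p1,r,20)
p2=nest([.043,.0615,.05+.1804]);print(p2)
rows(p1,r,p2,t,20)
E
```

```text
[20, -43.3, 2.7, -6.1, 0.0, 0.0, 0.0], [20, -43.3, 2.7, -6.1, 0.0, 0.0, 0.0], [20, -43.3, 2.7, -6.1, 0.0, 0.0, 0.0], 
[ 0.51585393 -0.12652006  0.28129073]
[20, 4.2, 18.4, -11.9, -9.2, -0.91, 3.39], [20, 5.1, 19.8, -8.9, -9.2, -0.91, 3.39], [20, 6.2, 20.7, -5.7, -9.2, -0.91, 3.39], [20, 7.4, 20.9, -2.5, -9.2, -0.91, 3.39], [20, 8.6, 20.6, 0.7, -9.2, -0.91, 3.39],
[20, 9.8, 19.7, 3.8, -9.2, -0.91, 3.39], [20, 11.0, 18.2, 6.7, -9.2, -0.91, 3.39],
```

{"method": "arm_command", "body": {"motion": [[20,-43,2.7,-6,0,0,0],[20,-43,2.7,-6,0,0,0],[20,-43,2.7,-6,0,0,0],[20,4.2,18.4,-12,-9.2,-0.9,3.4],[20,5,20,-9,-9.2,-0.9,3.4]]}}

```text
clock: 6.12
position: [0.4557, -0.2173, 0.3013]
ee_rot: [0.704, 1.377, -0.572]
force: [-0.0, -0.0, -3.8]
width: 0.364
```

{"method": "arm_command", "body": {"motion": [[20,6.2,20.7,-5.7,-9.2,-0.9,3.4],[20,7.4,21,-2.5,-9.2,-0.9,3.4],[20,8.6,20.6,0.7,-9.2,-0.9,3.4],[20,9.8,19.7,3.8,-9.2,-0.9,3.4],[20,11,18,6.7,-9.2,-0.9,3.4]]}}

```text
clock: 6.75
position: [0.5157, -0.1261, 0.2799]
ee_rot: [0.214, 1.258, 0.199]
force: [-0.8, 0.2, -3.5]
width: 0.364
```

{"method": "arm_command", "body": {"motion": [[20,0,0,0,0,0,0],[20,0,0,0,0,0,0]]}}

```text
clock: 7.0
position: [0.5154, -0.1274, 0.28]
ee_rot: [0.219, 1.26, 0.191]
force: [-0.4, -0.0, -3.4]
width: 0.367
```

```bash
cat > at.py <<'E'
from w import *
def at(): # TCP in nest frame (mm), tool axes in nest
    s=arm.observe();M=N.T@R.from_rotvec(s["ee_rot"]).as_matrix()
    print("t",s["clock"],"nest mm",(1000*(s["position"]-O)@N).round(1),"F nest",(N.T@s["force"]).round(1),"w mm",round(s["width"]*91.8,1));return s,M
E
python3 - <<'E'
from at import *
s,M=at();print(M.round(3))
s,P,m=wrist("w3");q=(P-O)@N
b=m&(q[...,1]>.13)&(abs(q[...,0]-.017)<.025)
for nm,f in(("post",b&(q[...,2]>.027)&(q[...,2]<.065)),("carr",b&(q[...,2]>.016)&(q[...,2]<.024))): print(nm,f.sum(),np.percentile(q[f],[2,50,98],axis=0).round(4).tolist())
p=nest([.043,.0615,.003+.1804]);rows(s["position"],R.from_rotvec(s["ee_rot"]),p,tool(-N[:,2],N[:,0]),20,n=3)
E
```

```text
t 7.0 nest mm [ 42.2  60.3 229.6] F nest [-1.4 -0.9 -2.9] w mm 33.7
[[-0.002  0.004  1.   ]
 [-0.     1.    -0.004]
 [-1.    -0.    -0.002]]
post 52 [[0.0128, 0.1987, 0.0272], [0.0171, 0.1994, 0.0298], [0.0208, 0.2006, 0.0335]]
carr 1780 [[0.001, 0.187, 0.0171], [0.0175, 0.1944, 0.0202], [0.033, 0.2024, 0.0234]]
[20, 15.4, 0.4, 0.3, -0.07, -0.04, 0.0], [20, 15.4, 0.4, 0.3, -0.07, -0.04, 0.0], [20, 15.4, 0.4, 0.3, -0.07, -0.04, 0.0],
```

View pics/w3.png

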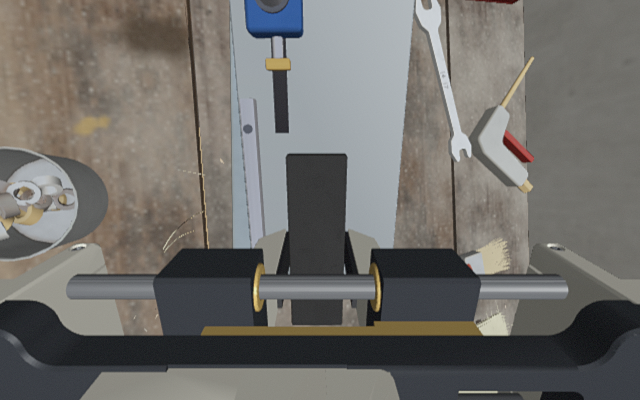

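```bash
python3 - <<'E'
from at import *
d=np.load("w3.npz");q=(d["P"]-O)@N;f=d["f"].astype(int);m=d["m"]
b=np.zeros_like(m);b[150:230,270:360]=1;b&=m&(q[...,2]>.045)&(q[...,2]<.075)
x=q[b];print("strip z",np.median(x[:,2]),"end y",np.percentile(x[:,1],[1,99]))
for v in(165,185,205,225):
    r=q[v][b[v]];print(v,np.median(r[:,1]).round(4),r[:,0].min().round(4),r[:,0].max().round(4),np.median(r[:,2]).round(4))
hs=cv2.cvtColor(d["f"],cv2.COLOR_RGB2HSV);br=(hs[...,0]>12)&(hs[...,0]<30)&(hs[...,1]>120)&(hs[...,2]>120)&m;br[:40]=0;br[90:]=0;br[:,:255]=0;br[:,300:]=0
x=q[br];print("brass",br.sum(),np.percentile(x,[3,50,97],axis=0).round(4))
ca=m&(q[...,2]>.016)&(q[...,2]<.024)&(q[...,1]>.18)&(q[...,0]<.035)&(q[...,0]>0);print("carr front",np.percentile(q[ca][:,1],[1,3]))
lf=m&(q[...,2]>.009)&(q[...,2]<.0145)&(abs(q[...,0]+.004)<.012)&(q[...,1]>.08);print("fence",np.percentile(q[lf],[3,50,97],axis=0).round(4))
E
```

```text
strip z 0.05765249600951231 end y [0.07486784 0.11920263]
165 0.1134 0.0255 0.0588 0.0577
185 0.1019 0.0257 0.0591 0.0577
205 0.0899 0.0251 0.0588 0.0576
225 0.0775 0.0255 0.0585 0.0578
brass 130 [[0.0096 0.1675 0.0061]
 [0.017  0.1697 0.009 ]
 [0.0245 0.1735 0.0102]]
carr front [0.18681839 0.18709166]
fence [[-0.0095  0.0827  0.0101]
 [-0.0045  0.1182  0.0117]
 [ 0.      0.1487  0.0132]]
```

{"method": "arm_command", "body": {"motion": [[20,18,0,0.3,0,0,0],[20,18,0,0.3,0,0,0],[20,9,0,0.2,0,0,0],[20,2,0,0,0,0,0],[20,0,0,0,0,0,0]]}}

```text
clock: 7.68
position: [0.5306, -0.1145, 0.2373]
ee_rot: [0.217, 1.259, 0.194]
force: [-0.5, 0.3, -3.0]
width: 0.367
```

```bash
python3 -c "
from at import *
at()"
```

```text
t 7.675 nest mm [ 43.5  61.  182.4] F nest [-1.4 -0.5 -2.6] w mm 33.7
```

{"method": "arm_command", "body": {"motion": [[20,0.7,0,0,0,0,0],[20,0.5,0,0,0,0,0],[20,0,0,0,0,0,0]]}}

```text
clock: 8.05
position: [0.531, -0.114, 0.2365]
ee_rot: [0.217, 1.258, 0.194]
force: [0.7, 0.3, -2.9]
width: 0.366
```

```bash
python3 -c "
from at import *
at()"
```

```text
t 8.05 nest mm [ 43.6  61.2 181.5] F nest [-0.2 -0.5 -2.9] w mm 33.6
```

{"method": "arm_command", "body": {"motion": [[37,0,0,0,0,0,0],[40,0,0,0,0,0,0],[41,0,0,0,0,0,0],[41,0,0,0,0,0,0]]}}

```text
clock: 8.55
position: [0.531, -0.114, 0.2364]
ee_rot: [0.217, 1.258, 0.194]
force: [-0.2, -0.6, -0.6]
width: 0.447
```

{"method": "arm_command", "body": {"motion": [[42,-4,0,0,0,0,0],[42,-8,0,0,0,0,0],[42,-20,0,0,0,0,0],[42,-40,0,0,0,0,0],[42,-40,-20,0,0,0,0]]}}

```text
clock: 9.18
position: [0.498, -0.162, 0.3355]
ee_rot: [0.216, 1.258, 0.197]
force: [0.1, 0.3, 0.6]
width: 0.456
```

{"method": "arm_command", "body": {"motion": [[42,0,-30,0,0,0,0],[42,0,-30,0,0,0,0],[42,0,0,0,0,0,0]]}}

```text
clock: 9.55
position: [0.4993, -0.223, 0.3179]
ee_rot: [0.218, 1.258, 0.19]
force: [0.1, -0.5, -0.0]
width: 0.456
```

```bash
cat > look.py <<'E'
from at import *
def look(tag):
    at();s,P,m=wrist(tag);q=(P-O)@N;f=np.load(tag+".npz")["f"]
    b=(m&(f.max(-1)<75)&(abs(q[...,2]-.0085)<.005)&(q[...,0]>-.02)&(q[...,0]<.09)&(q[...,1]>-.02)&(q[...,1]<.18)).astype(np.uint8)
    b=cv2.morphologyEx(b,cv2.MORPH_OPEN,np.ones((3,3)))
    k,l,st,_=cv2.connectedComponentsWithStats(b);i=1+st[1:,4].argmax();x=q[l==i];print("strip",cv2.minAreaRect((x[:,:2]*1000).astype(np.float32)),np.median(x[:,2]),(1000*np.percentile(x[:,:2],[1,99],axis=0)).round(1).tolist(),st[i])
    lf=m&(q[...,2]>.0095)&(q[...,2]<.0145)&(f.min(-1)>100)
    a=lf&(abs(q[...,0]+.005)<.012)&(q[...,1]>.02)&(q[...,1]<.15);print("longf",a.sum(),np.percentile(q[a],[3,50,97],axis=0).round(4).tolist() if a.any() else 0)
    a=lf&(abs(q[...,1]+.005)<.012)&(q[...,0]>.02)&(q[...,0]<.1);print("endf",a.sum(),np.percentile(q[a],[3,50,97],axis=0).round(4).tolist() if a.any() else 0)
    c=m&(q[...,2]>.016)&(q[...,2]<.024)&(q[...,1]>.12)&(q[...,0]<.035)&(q[...,0]>0);print("carr",np.percentile(q[c][:,1],[1,99]) if c.any() else 0)
    hs=cv2.cvtColor(f,cv2.COLOR_RGB2HSV);br=(hs[...,0]>12)&(hs[...,0]<30)&(hs[...,1]>120)&(hs[...,2]>110)&m&(abs(q[...,0]-.017)<.012)&(q[...,1]>.1)&(q[...,1]<.2)&(q[...,2]>.003)&(q[...,2]<.014)
    if br.any(): print("brass",br.sum(),np.percentile(q[br],[3,50,97],axis=0).round(4).tolist())
    return s,P,m,q,f
E
python3 -c "
from look import *
look('w4')"
```

```text
t 9.55 nest mm [ 43.3 -21.3 294.2] F nest [ 0.2 -0.5  0.1] w mm 41.9
strip ((17.176729202270508, 57.23588562011719), (33.565711975097656, 113.39718627929688), 0.08695933222770691) 0.008477804227629185 [[0.8, 1.8], [33.7, 112.9]] [ 265   42   42  131 4821]
longf 1734 [[-0.0095, 0.0246, 0.0103], [-0.0046, 0.0871, 0.0118], [-0.0001, 0.1405, 0.0133]]
endf 744 [[0.0221, -0.0096, 0.0103], [0.0548, -0.0044, 0.0119], [0.0877, 0.0002, 0.0134]]
carr 0
```

View pics/w4.png

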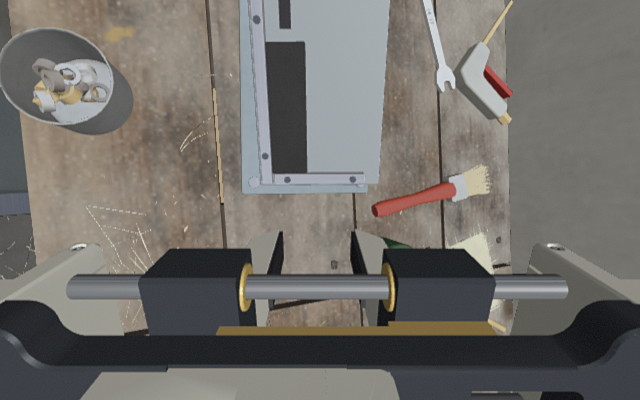

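The wrist view shows the strip (285,110) in the corner, against the long fence (258,95) and the end fence (320,180). Its measured centre is 17.2, 57.2 mm, so it is home. Next is the clamp: I'll push the post from its uphill side with closed fingers.

```bash
python3 - <<'E'
from look import *
s,M=at();t=tool(-N[:,2],N[:,0]);p=s["position"];r=R.from_rotvec(s["ee_rot"])
p1=nest([.017,.236,.294]);rows(p,r,p1,t,0,step=55);rows(p1,t,nest([.017,.236,.209]),t,0,n=3);print(p1)
d=get_image("scene");P,m=cloud(d);q=(P-O)@N
# anything solid inside the gripper body's swept box?
for lo,hi in(([-.09,.19,.08],[.125,.285,.2]),):
    b=m&np.all((q>lo)&(q<hi),-1);print("obst",b.sum(), q[b].mean(0) if b.any() else "")
E
```

```text
t 9.6 nest mm [ 43.4 -19.7 293.8] F nest [-0.2  0.2 -0.1] w mm 41.6
[0, -0.0, 51.1, -5.4, -0.03, -0.01, -0.01], [0, -0.0, 51.1, -5.4, -0.03, -0.01, -0.01], [0, -0.0, 51.1, -5.4, -0.03, -0.01, -0.01], [0, -0.0, 51.1, -5.3, -0.03, -0.01, -0.01], [0, -0.0, 51.1, -5.3, -0.03, -0.01, -0.01],

[0, 28.3, -0.0, 0.0, 0.0, 0.0, 0.0], [0, 28.3, -0.0, 0.0, 0.0, 0.0, 0.0], [0, 28.3, -0.0, 0.0, 0.0, 0.0, 0.0], 
[0.46756706 0.02641993 0.37849644]
obst 0
```

{"method": "arm_command", "body": {"motion": [[0,0,51,-5.4,0,0,0],[0,0,51,-5.4,0,0,0],[0,0,51,-5.4,0,0,0],[0,0,51,-5.4,0,0,0],[0,0,51,-5.4,0,0,0]]}}

```text
clock: 10.28
position: [0.4665, 0.0292, 0.379]
ee_rot: [0.217, 1.258, 0.196]
force: [1.0, -0.1, -0.2]
width: 0.01
```

{"method": "arm_command", "body": {"motion": [[0,0,0,0,0,0,0],[0,28,0,0,0,0,0],[0,28,0,0,0,0,0],[0,28,0,0,0,0,0],[0,0,0,0,0,0,0]]}}

```text
clock: 10.9
position: [0.4918, 0.0488, 0.2995]
ee_rot: [0.217, 1.262, 0.194]
force: [0.2, 0.0, -0.0]
width: 0.004
```

```bash
python3 -c "
from at import *
at()"
```

```text
t 10.9 nest mm [ 15.7 235.9 208.4] F nest [ 0.2  0.  -0.1] w mm 0.4
```

{"method": "arm_command", "body": {"motion": [[0,0,-5,0,0,0,0],[0,0,-5,0,0,0,0],[0,0,-4,0,0,0,0],[0,0,-4,0,0,0,0],[0,0,-4,0,0,0,0]]}}

```text
clock: 11.52
position: [0.4932, 0.0295, 0.2966]
ee_rot: [0.217, 1.257, 0.2]
force: [-3.4, 9.7, 9.9]
width: 0.005
```

```bash
python3 -c "
from at import *
at()"
```

```text
t 11.525 nest mm [ 17.2 216.5 210.4] F nest [-0.9 12.1  7.6] w mm 0.4
```

{"method": "arm_command", "body": {"motion": [[0,0,0,0,0,0,0],[0,0,0,0,0,0,0]]}}

```text
clock: 11.78
position: [0.4931, 0.0291, 0.2965]
ee_rot: [0.217, 1.257, 0.198]
force: [-2.0, 7.7, 8.0]
width: 0.002
```

```bash
python3 -c "
from look import *
s,M=at();print(M.round(3),s['ft_torque']);look('w5')"
```

```text
t 11.775 nest mm [ 17.2 216.1 210.4] F nest [-0.   9.6  5.9] w mm 0.2
[[-0.    -0.001  1.   ]
 [ 0.005  1.     0.001]
 [-1.     0.005 -0.   ]] [1.4875419  0.28860336 0.6061278 ]
t 11.775 nest mm [ 17.2 216.1 210.4] F nest [-0.   9.6  5.9] w mm 0.2Traceback (most recent call last):
  File "<string>", line 3, in <module>
    s,M=at();print(M.round(3),s['ft_torque']);look('w5')
                                              ~~~~^^^^^^
  File "look.py", line 6, in look
    k,l,st,_=cv2.connectedComponentsWithStats(b);i=1+st[1:,4].argmax();x=q[l==i];print("strip",cv2.minAreaRect((x[:,:2]*1000).astype(np.float32)),np.median(x[:,2]),(1000*np.percentile(x[:,:2],[1,99],axis=0)).round(1).tolist(),st[i])
                                                     ~~~~~~~~~~~~~~~^^
ValueError: attempt to get argmax of an empty sequence
```

View pics/w5.png

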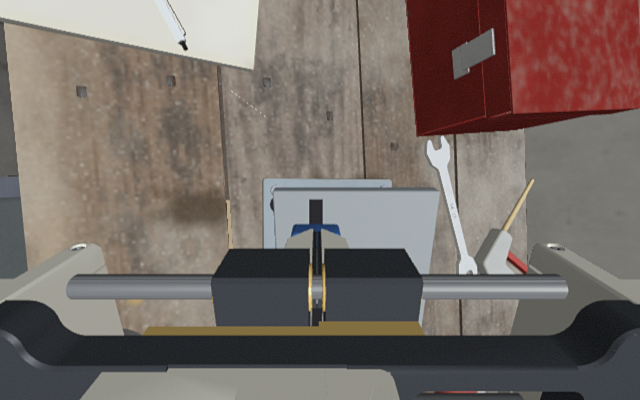

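{"method": "arm_command", "body": {"motion": [[0,0,-5,0,0,0,0],[0,0,-5,0,0,0,0],[0,0,-5,0,0,0,0],[0,0,-5,0,0,0,0],[0,0,-4,0,0,0,0]]}}

```text
clock: 12.45
position: [0.4938, 0.0064, 0.2902]
ee_rot: [0.217, 1.257, 0.2]
force: [-3.2, 9.8, 9.2]
width: 0.006
```

```bash
python3 -c "
from at import *
at()"
```

```text
t 12.45 nest mm [ 17.2 192.5 210.4] F nest [-0.9 12.   6.8] w mm 0.5
```

{"method": "arm_command", "body": {"motion": [[0,0,-4,0,0,0,0],[0,0,-3,0,0,0,0],[0,0,-2,0,0,0,0],[0,0,-1,0,0,0,0],[0,0,-1,0,0,0,0]]}}

```text
clock: 13.08
position: [0.494, -0.0042, 0.2872]
ee_rot: [0.217, 1.257, 0.2]
force: [-2.2, 9.0, 10.7]
width: 0.008
```

```bash
python3 - <<'E'
from at import *
at()
for c in("scene","top"):
    d=get_image(c);f=d["frame"];P,m=cloud(d);q=(P-O)@N
    b=m&(q[...,2]>.016)&(q[...,2]<.024)&(f[...,2]>f[...,0].astype(int)+40)&(abs(q[...,0]-.017)<.03);print(c,b.sum(),np.percentile(q[b],[2,50,98],axis=0).round(4).tolist())
    for t in("clamp_post","clamp"): print(t,[(((r["point"]-O)@N).round(4),round(r["p"],2)) for r in pinpoint(c,t)[:1]])
E
```

```text
t 13.075 nest mm [ 17.2 181.5 210.3] F nest [ 0.6 11.6  8.1] w mm 0.7
scene 113 [[0.0011, 0.1447, 0.0165], [0.016, 0.1563, 0.0208], [0.0328, 0.1805, 0.0235]]
clamp_post [(array([0.0196, 0.1657, 0.0391]), 0.77)]
clamp [(array([ 0.014 ,  0.1645, -0.0005]), 0.74)]Traceback (most recent call last):
  File "<stdin>", line 5, in <module>
    return _quantile_unchecked(
        a, q, axis, out, overwrite_input, method, keepdims, weights)
    return _ureduce(a,
                    func=_quantile_ureduce_func,
    ...<5 lines>...
                    overwrite_input=overwrite_input,
                    method=method)
    r = func(a, **kwargs)
    result = _quantile(arr,
                       quantiles=q,
    ...<2 lines>...
                       out=out,
                       weights=wgt)
    slices_having_nans = np.isnan(arr[-1, ...])
                                  ~~~^^^^^^^^^
IndexError: index -1 is out of bounds for axis 0 with size 0
```

{"method": "arm_command", "body": {"motion": [[0,0,-2,0,0,0,0],[0,0,-2,0,0,0,0],[0,0,-1,0,0,0,0],[0,0,-0.5,0,0,0,0],[0,0,-0.5,0,0,0,0]]}}

```text
clock: 13.9
position: [0.4942, -0.0099, 0.2856]
ee_rot: [0.217, 1.257, 0.2]
force: [-2.5, 8.0, 10.3]
width: 0.003
```

{"method": "arm_command", "body": {"motion": [[0,0,-0.5,0,0,0,0],[0,0,-0.5,0,0,0,0]]}}

```text
clock: 14.15
position: [0.4942, -0.0109, 0.2853]
ee_rot: [0.217, 1.257, 0.2]
force: [-2.3, 9.3, 9.7]
width: 0.005
```

{"method": "arm_command", "body": {"motion": [[0,0,-0.5,0,0,0,0],[0,0,-0.5,0,0,0,0]]}}

```text
clock: 14.4
position: [0.4943, -0.0119, 0.2851]
ee_rot: [0.217, 1.257, 0.2]
force: [-1.8, 9.7, 10.6]
width: 0.003
```

```bash
python3 -c "
from at import *
at()"
```

```text
t 14.4 nest mm [ 17.2 173.6 210.3] F nest [ 0.9 12.2  7.7] w mm 0.3
```

{"method": "arm_command", "body": {"motion": [[0,0,-0.5,0,0,0,0],[0,0,-0.5,0,0,0,0]]}}

```text
clock: 14.65
position: [0.4943, -0.0128, 0.2848]
ee_rot: [0.217, 1.257, 0.2]
force: [-1.6, 9.4, 10.5]
width: 0.006
```

{"method": "arm_command", "body": {"motion": [[0,0,-0.5,0,0,0,0],[0,0,-0.5,0,0,0,0]]}}

```text
clock: 14.9
position: [0.4943, -0.0138, 0.2845]
ee_rot: [0.217, 1.257, 0.2]
force: [-3.0, 8.3, 10.0]
width: 0.004
```

```bash
python3 -c "
from at import *
at()"
```

```text
t 14.9 nest mm [ 17.2 171.6 210.3] F nest [-0.4 10.7  7.9] w mm 0.4
```

Still at baseline (about 11 N), so no contact yet. Continuing in small steps.

{"method": "arm_command", "body": {"motion": [[0,0,-0.5,0,0,0,0],[0,0,-0.5,0,0,0,0]]}}

```text
clock: 15.15
position: [0.4943, -0.0147, 0.2842]
ee_rot: [0.217, 1.257, 0.2]
force: [-1.5, 9.2, 9.4]
width: 0.004
```

{"method": "arm_command", "body": {"motion": [[0,0,-0.5,0,0,0,0],[0,0,-0.5,0,0,0,0]]}}

```text
clock: 15.4
position: [0.4943, -0.0156, 0.284]
ee_rot: [0.217, 1.257, 0.2]
force: [-2.3, 9.0, 9.8]
width: 0.002
```

```bash
python3 -c "
from at import *
at()"
```

```text
t 15.4 nest mm [ 17.2 169.6 210.3] F nest [ 0.2 11.4  7.3] w mm 0.2
```

{"method": "arm_command", "body": {"motion": [[0,0,-0.5,0,0,0,0],[0,0,-0.5,0,0,0,0]]}}

```text
clock: 15.65
position: [0.4944, -0.0163, 0.2838]
ee_rot: [0.217, 1.257, 0.201]
force: [-3.2, 10.9, 11.2]
width: 0.003
```

{"method": "arm_command", "body": {"motion": [[0,0,-0.5,0,0,0,0],[0,0,-0.5,0,0,0,0]]}}

```text
clock: 15.9
position: [0.4944, -0.0169, 0.2837]
ee_rot: [0.218, 1.257, 0.201]
force: [-3.0, 11.9, 12.3]
width: 0.005
```

```bash
python3 -c "
from at import *
at()"
```

```text
t 15.9 nest mm [ 17.2 168.3 210.3] F nest [ 0.1 14.8  9. ] w mm 0.5
```

{"method": "arm_command", "body": {"motion": [[0,0,-0.5,0,0,0,0],[0,0,-0.5,0,0,0,0]]}}

```text
clock: 16.15
position: [0.4944, -0.0176, 0.2835]
ee_rot: [0.218, 1.257, 0.202]
force: [-3.4, 12.3, 12.8]
width: 0.009
```

```bash
python3 -c "
from at import *
at()"
```

```text
t 16.15 nest mm [ 17.2 167.6 210.3] F nest [-0.1 15.3  9.6] w mm 0.8
```

{"method": "arm_command", "body": {"motion": [[0,0,-0.5,0,0,0,0],[0,0,-0.4,0,0,0,0]]}}

```text
clock: 16.4
position: [0.4945, -0.0182, 0.2833]
ee_rot: [0.218, 1.257, 0.203]
force: [-2.3, 13.0, 14.0]
width: 0.005
```

```bash
python3 -c "
from at import *
at();get_image('top');at();get_image('top');at()"
```

```text
t 16.4 nest mm [ 17.2 167.  210.3] F nest [ 1.2 16.3 10.1] w mm 0.4
t 16.45 nest mm [ 17.2 167.  210.3] F nest [ 0.3 16.6 10.8] w mm 0.3
t 16.5 nest mm [ 17.3 167.  210.3] F nest [-0.3 16.8 10.8] w mm 0.5
```

{"method": "arm_command", "body": {"motion": [[0,0,1,0,0,0,0],[0,0,3,0,0,0,0],[0,0,8,0,0,0,0],[0,0,8,0,0,0,0],[0,-25,5,0,0,0,0]]}}

```text
clock: 17.12
position: [0.4858, -0.0033, 0.3103]
ee_rot: [0.217, 1.261, 0.194]
force: [0.7, -0.6, 0.1]
width: 0.008
```

{"method": "arm_command", "body": {"motion": [[0,-35,0,0,0,0,0],[0,-40,-50,0,0,0,0],[0,-20,-60,0,0,0,0],[0,0,-60,0,0,0,0],[0,0,-40,0,0,0,0]]}}

```text
clock: 17.75
position: [0.4634, -0.2318, 0.3414]
ee_rot: [0.217, 1.258, 0.191]
force: [0.5, 0.2, 0.1]
width: 0.005
```

{"method": "arm_command", "body": {"motion": [[0,0,0,0,0,0,0],[0,0,0,0,0,0,0]]}}

```text
clock: 18.0
position: [0.4638, -0.2285, 0.3414]
ee_rot: [0.217, 1.259, 0.194]
force: [-0.1, 0.8, 0.0]
width: 0.005
```

```bash
python3 -c "
from look import *
s,P,m,q,f=look('w6')
cv2.imwrite('pics/w6c.png',cv2.resize(f[0:240,160:480,::-1],(800,600)))"
```

```text
t 18.0 nest mm [ 16.6 -19.4 327.7] F nest [-0.1  0.8 -0.2] w mm 0.5
strip ((17.11467933654785, 57.01777648925781), (33.03363800048828, 114.7049331665039), 0.1990770697593689) 0.008516713953648097 [[1.0, 1.5], [33.1, 113.2]] [ 300   52   35  117 3695]
longf 1390 [[-0.0096, 0.0243, 0.0104], [-0.0049, 0.0897, 0.0118], [-0.0003, 0.1461, 0.0132]]
endf 569 [[0.0214, -0.0092, 0.0108], [0.0537, -0.0045, 0.012], [0.0876, -0.0001, 0.0134]]
carr [0.13201974 0.15346164]
brass 72 [[0.0103, 0.1148, 0.0077], [0.017, 0.117, 0.0091], [0.0237, 0.1201, 0.0103]]
```

View pics/w6c.png

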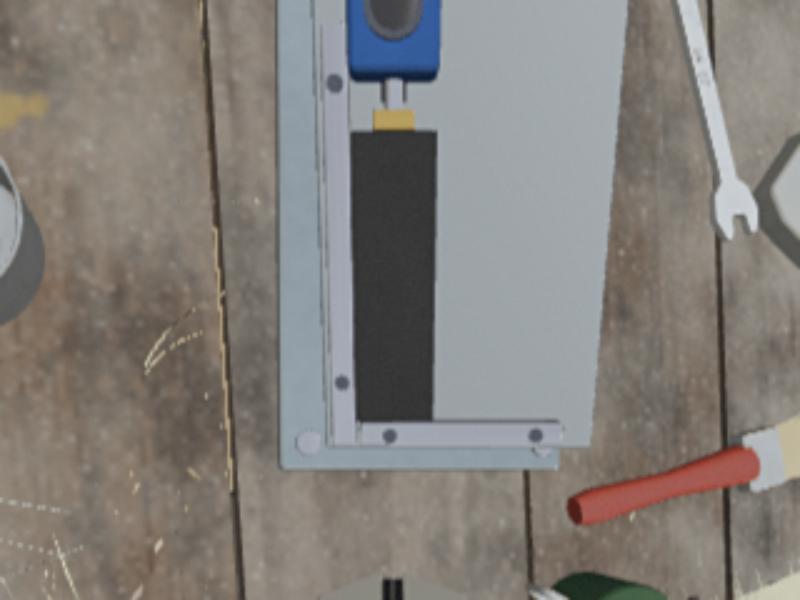

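```bash
python3 -c "
from cell import arm
print(arm.sign_off(),arm.observe()['clock'])"
```

```text
the job is handed in; nothing more can be done
the job is handed in; nothing more can be done
```

The strip is home in the low corner and clamped with about 6 N, and the job is handed in at roughly 18 s of the 72 s allowed.

- **Loading:** I gripped the strip across its width, laid it about 1 mm above the plate, parallel to the long fence, and let go. It slid home by itself, so no nudge was needed. Before clamping it measured x 17.2, y 57.2 mm, square within 0.1°.
- **Clamping:** I pushed the post downhill from behind with closed fingers, the last few millimetres in 0.5 mm steps. The push force rose from about 11.4 N while sliding to about 16.6 N at the end, which puts 5 to 6 N on the nose. I then backed off and cleared the jig.
- **Last checks:** After letting go, the strip measured x 17.1, y 57.0 mm, square within 0.2° and flat, with the nose against its end. The nose was about 2.5 mm closer to the carriage than before, which is about 6.2 N and agrees with the force reading. The fingers were clear, with wrist force near zero.
- **Open points:** While pushing the post there was an unexplained 6 to 11 N component along it, probably friction, with no visible effect. I did not measure the tin and oil can again at the end. Nothing was moved near them, and both still show in the last views.

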